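# Cover the bench wiring box and hold its panel home

### The arm

A 7-joint arm with a two-finger parallel gripper is mounted at the origin on the work surface; the furniture and walls round the work are solid. World frame = base frame: x ahead of the robot, y to its left, z up, the work surface at z = 0. Lengths are in m, angles in rad, forces in N, time in s.
With the tool pointing down it reaches from about 0.4 to 0.85 m from the base axis. Payload 10.4 kg.
Tool frame: the origin (TCP) lies between the finger pads; the fingertips stand 17 mm ahead of it and the grasp point (between the pads) lies 2 mm behind it; z points along the fingers, y is the direction in which the jaws open and shut (so a half turn about z gives the same grasp; the last joint's range is limited). The gripper opens to 85 mm and grips with 20 to 120 N. Pads are 22 mm wide; open, the fingers measure 114 mm over their backs; the gripper's body (76 mm by 85 mm) begins 54 mm behind the grasp point. The pads swing forward as they close: fully open they stand 13 mm farther back than shut.
Start: joints at [1.091, 0.332, -0.065, 1.46, 0.022, 1.35, -0.088], TCP at [0.276, -0.561, 0.248] pointing down, gripper open.
Joint ranges: [-2.6, 2.6], [-0.5, 2.12], [-1.47, 1.34], [0.16, 2.42], [-1.27, 4.41], [0.06, 2.06], [-2.6, 2.6]. Speed limits (rad/s): [2.22, 2.22, 2.79, 2.79, 3.14, 3.14, 3.14].

### API

Orientations are given as a unit quaternion [x, y, z, w].
In Python, from workcell import manip gives the robot as it stands.
- The arm moves only by the tool jog_arm, never from a script. Its argument "steps" is one flat list of numbers, 5 for each row, row after row: the finger opening in m, from 0 to 0.0854, then the shift along the tool's x, y, z in m, then the turn about the tool's z in rad. In form: [gripper, x, y, z, twist, gripper, x, y, z, twist, ...]. A call has exactly 10 rows; each row is the pose to reach, as a shift and turn from the pose commanded when the call began, along the tool's axes at that moment; what a row does not reach only later rows make up. A row lasts 1/10 s, in which the tool goes at most 50 mm and 8.59 degrees, less where a joint would pass 70% of its speed; a pose out of reach is approached as far as the arm can. A call with a gripper value outside its range is refused whole. The fingers move at their own pace and stop on an object; "grip_force" is the grip in N (left out, the last holds). Time passes only in rows, so rows that repeat a pose let the fingers close, or fill a call up. It gives the time, the measured TCP pose, the force and the opening at its end, in the units of the state.
- manip.get_obs(): the state, without advancing time (a new reading comes with each control period).
- manip.camera(name): name is "scene" or "side" or "wrist"; returns (picture, depth): 384x512x3 uint8, red, green, blue; 384x512 float32, m along the optical axis (not along the pixel's ray), 0 where there is no reading.
- manip.calibration(name): a dict with "mtx" (3x3 intrinsics, pixels), "k1" (the pictures are not rectified: a ray, as slopes to the right and down, at radius r is drawn at 1 + k1 r^2 times it, then the intrinsics apply), "world_to_cam" (4x4, takes a point from world to camera coordinates). Camera axes: x right, y down, z forward; pixel columns grow to the right and rows downward; lengths in m; the calibration is good to about 2 mm. A picture is of the moment at which its call begins: read the wrist's pose just before it. calibration takes no time and is no camera call; for the wrist camera it gives the pose at the moment of the call.
- manip.hand_in(): hands the job in, once; it reports no verdict.
The state is a dict: "clock": time; "joint_pos": joint angles; "joint_velocities": joint speeds; "tau": joint torques, N m; "position": TCP position; "ee_rot": TCP orientation; "ft_force": force on the tool from outside, world axes, zero at the start; "torque": the same for the moment, N m; "grip_width": opening from 0.0 (shut) to 1.0 (fully open).
Only numpy, scipy, OpenCV 4.12 (cv2) and the standard library are available. Lean on these libraries where they do the work, as an engineer would, in place of code of your own. Each camera call takes 0.05 s, during which the arm holds its last target.

### The job

Put the loose metal cover panel over the open wiring box that is fixed to the bench, so that it rests on the box's sprung rubber seal. Then turn the quarter-turn wing fastener in the middle of the cover until its slot line lies in line with the two ribs on the cover, and press the cover straight down until it is fully home on the box. Finish while still holding it pressed down; do not let go, and leave the other things on the bench alone.

Things in the scene. Friction and masses are not known exactly. Their poses are not given: they have to be found in the camera images.
- box_rim (a point): Grey open wiring box screwed to the bench, 160 mm (its x) by 120 mm (y), 50 mm high; small feet stick out 21 mm on its long sides and glands 14 mm at one end. Point: centre of the opening at rim height, 50 mm above the bench; x along the long side, z up. Inside, a black rubber seal ring stands 7 mm above the rim on springs.
- bracket_slot (a point): Centre of a slot, 44 mm long (x, along the box) and 14 mm wide (y), in the aluminium bracket across the box, 8 mm below the rim. The cross-pin under the cover's fastener must lie along it for the cover to go home.
- cover_plate (a point): Loose aluminium cover, 0.26 kg, right way up on the bench: plate 170 (x) by 130 mm (y), 3 mm thick; skirt 20 mm deep, its lowest 6 mm flared, 175 by 135 mm over all; it fits round the box with 2 mm play, either way round. Point: centre of the plate's underside, x along the long side, z up; 7 mm above box_rim when resting on the seal, level with it when home.
- rib (a point): Middle of one of two dark ribs, each 30 by 5 mm and 2 mm high, on top of the cover; they lie along the cover's x axis, 50 mm to either side of the fastener's axis.
- wing_grip (a point): Black upright wing of the fastener, mid-cover: 36 mm long (x), 12 mm thick (y), top 37 mm above the plate's top, a bright slot line along its top, round foot 34 mm wide, 4 mm high. Point: on the turning axis, 26 mm above the plate's top (29 mm above cover_plate). Lift, turn and press the cover by it, gripped across the 12 mm.
- fastener (a joint): Angle of the wing on the cover in rad, counter-clockwise from above; 0 = in line with the ribs; starts 0.8 to 1.4; stops at -1.65 and 1.65, none at 0. Stiff (0.06 N m), stays put. A pin 32 by 6 mm under it lies in line with the wing, its lower face 13 mm below the plate's underside: out of line it meets the bracket after 2 mm of pressing.
- seal (a joint): How far the sprung seal is pressed down, in m: 0 up, 0.007 flush with the rim. It pushes back with 5 N at 0 and 11 N at 0.007, more than the cover's weight, so the cover stays home only while it is held.
- ink_bottle: Bystander: small black dropper bottle, 44 mm wide, 110 mm high. Origin under its centre.
- pigment_jar6: Bystander: small glass jar with a dark screw lid, 47 mm wide, 89 mm high. Origin under its centre.
- pencil: Bystander: red pencil, 142 mm long, 7 mm thick. Origin under its centre.

How it is judged:
By the outcome, as a careful person would: the job done as asked, in the order asked, and still so for the second after the job is handed in, while the arm keeps its last pose, push and grip.
It also fails if it takes over 40 s, if anything falls off the work surface, if the arm or the gripper's body presses on something with over 40 N, if the wrist force passes 120 N, or if a joint passes its speed limit or range.

## Working session

There is one attempt and no reset: what is moved stays moved. The work goes in short steps, Python scripts to look and compute and a tool call to move; the robot and the scene stay as the last step left them, time stands still between calls to the robot, and variables do not carry over. Pictures are saved under pics/ and viewed, and the job is handed in when it is done.

Besides the shell and the picture viewer there is one more tool, called after ">>>" as a command line: name --argument value ..., lists and objects as JSON in quotes. jog_arm: Moves the arm, as the interface text tells. Its arguments: {"type":"object","properties":{"steps":{"type":"array"},"grip_force":{"type":"number"}},"required":["steps"]}

```bash
mkdir -p pics; cat > h.py <<'E'
import numpy as np, cv2
from workcell import manip
def save(img,n): cv2.imwrite('pics/'+n,cv2.cvtColor(img,cv2.COLOR_RGB2BGR))
def shot(name):
    o=manip.get_obs(); c=manip.calibration(name); p,d=manip.camera(name); return p,d,c,o
def undist(c,uv):
    uv=np.asarray(uv,float).reshape(-1,1,2)
    return cv2.undistortPoints(uv,np.array(c['mtx']),np.array([c['k1'],0,0,0,0.])).reshape(-1,2)
def ray(c,uv):
    T=np.linalg.inv(np.array(c['world_to_cam'])); n=undist(c,uv)
    d=np.c_[n,np.ones(len(n))]@T[:3,:3].T
    return T[:3,3],d
def onplane(c,uv,z):
    o,d=ray(c,uv); return o+d*((z-o[2])/d[:,2])[:,None]
def depthpt(c,uv,z):
    o,d=ray(c,uv); return o+d*np.asarray(z).reshape(-1,1)
def proj(c,P):
    W=np.array(c['world_to_cam']); P=np.asarray(P,float).reshape(-1,3)
    return cv2.projectPoints(P,cv2.Rodrigues(W[:3,:3])[0],W[:3,3],np.array(c['mtx']),np.array([c['k1'],0,0,0,0.]))[0].reshape(-1,2)
E
python3 - <<'E'
from h import *
import pickle
D={}
for n in ['scene','side','wrist']:
    D[n]=shot(n); save(D[n][0],n+'0.png')
    T=np.linalg.inv(D[n][2]['world_to_cam']); print(n,T[:3,3].round(3),T[:3,2].round(3),D[n][2]['k1'])
pickle.dump(D,open('d0.pkl','wb')); print(manip.get_obs())
E
```

```text
scene [0.262 0.61  0.457] [ 0.421 -0.794 -0.439] 0.03441816427893085
side [ 0.41  -0.412  0.822] [ 0.244  0.417 -0.875] -0.05371644797174719
wrist [ 0.337 -0.533  0.372] [-0.241 -0.117 -0.963] 0.01858262173804471
{'clock': 0.15, 'joint_pos': array([ 1.09139205,  0.33275236, -0.06470173,  1.4607427 ,  0.02157024,
        1.34992659, -0.08853908]), 'joint_velocities': array([ 0.00108483, -0.0012728 ,  0.00012674, -0.00223507,  0.00068158,
       -0.0013687 ,  0.00100308]), 'tau': array([ 1.72640477e-03, -6.25828815e+01,  4.94715536e-02, -3.91849422e+01,
        1.63039350e-02,  7.51534710e-03,  2.83125979e-05]), 'position': array([ 0.27556509, -0.56066612,  0.24768539]), 'ee_rot': array([ 9.74032349e-01,  2.26408174e-01, -1.38192470e-04, -5.50601640e-04]), 'ft_force': array([-0.14526959,  0.01857264,  0.08464517]), 'torque': array([-0.01145769, -0.01950698,  0.03339099]), 'grip_width': 1.0014788016838867}
```

View pics/scene0.png

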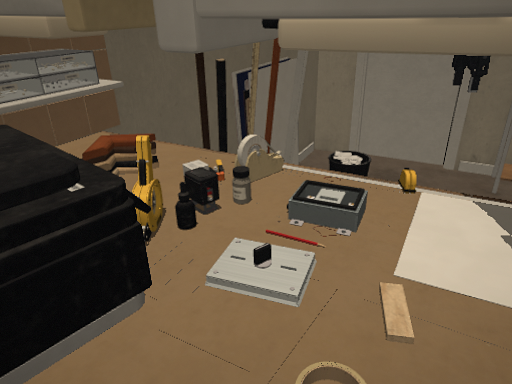

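View pics/side0.png

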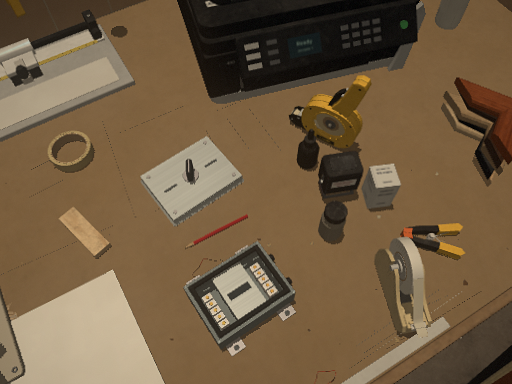

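View pics/wrist0.png

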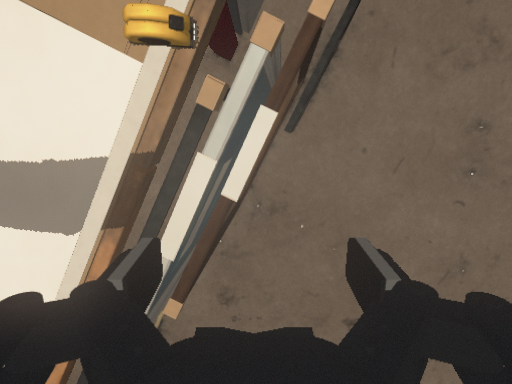

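The cover is at about (262,268) in the scene view and (190,180) in the side view. The box is at (328,205) and (240,292), with the pencil between them. The wrist view shows only the floor.

```bash
python3 - <<'E'
from h import *
import pickle
D=pickle.load(open('d0.pkl','rb'))
p=D['side'][0]; save(cv2.resize(p[130:360,135:305],None,fx=2.6*1.3,fy=2.6,interpolation=cv2.INTER_CUBIC)[:, :],'x.png')
a=cv2.resize(p[130:230,135:250],None,fx=5,fy=5,interpolation=cv2.INTER_CUBIC); b=cv2.resize(p[235:360,175:305],None,fx=4.5,fy=4.5,interpolation=cv2.INTER_CUBIC)
save(a,'sc.png'); save(b,'sb.png')
p=D['scene'][0]
save(cv2.resize(p[175:305,200:375],None,fx=4.5,fy=4.5,interpolation=cv2.INTER_CUBIC),'scn.png')
for n in ['side','scene']:
    d=D[n][1]; c=D[n][2]
    for uv in ([(170,187),(215,170),(191,162),(240,290),(200,220)] if n=='side' else [(235,270),(290,270),(262,248),(330,195),(200,260)]):
        print(n,uv,depthpt(c,[uv],[d[uv[1],uv[0]]]).round(4))
E
```

```text
side (170, 187) [[0.4893 0.0868 0.0249]]
side (215, 170) [[0.5891 0.079  0.0215]]
side (191, 162) [[0.5478 0.0984 0.0578]]
side (240, 290) [[ 0.5107 -0.1689  0.0019]]
side (200, 220) [[ 5.119e-01  7.000e-04 -2.000e-04]]
scene (235, 270) [[0.5736 0.1326 0.0235]]
scene (290, 270) [[0.4842 0.0879 0.0231]]
scene (262, 248) [[0.5372 0.0949 0.0592]]
scene (330, 195) [[ 0.506  -0.1997  0.0413]]
scene (200, 260) [[ 6.705e-01  1.095e-01 -5.000e-04]]
```

View pics/sc.png

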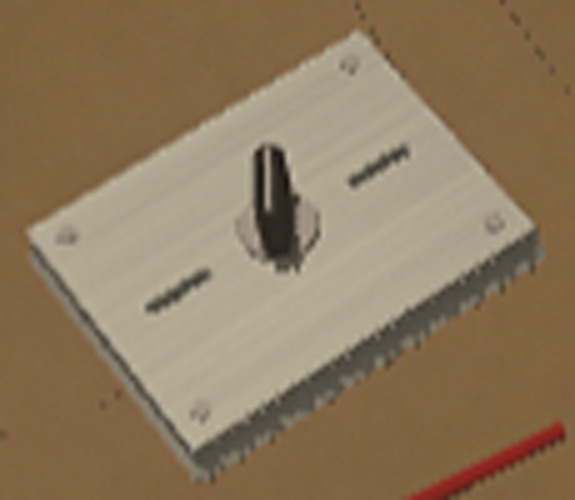

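View pics/sb.png

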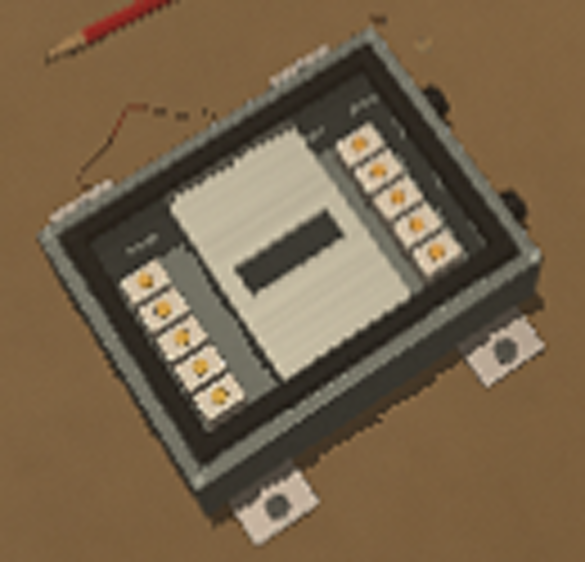

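View pics/scn.png

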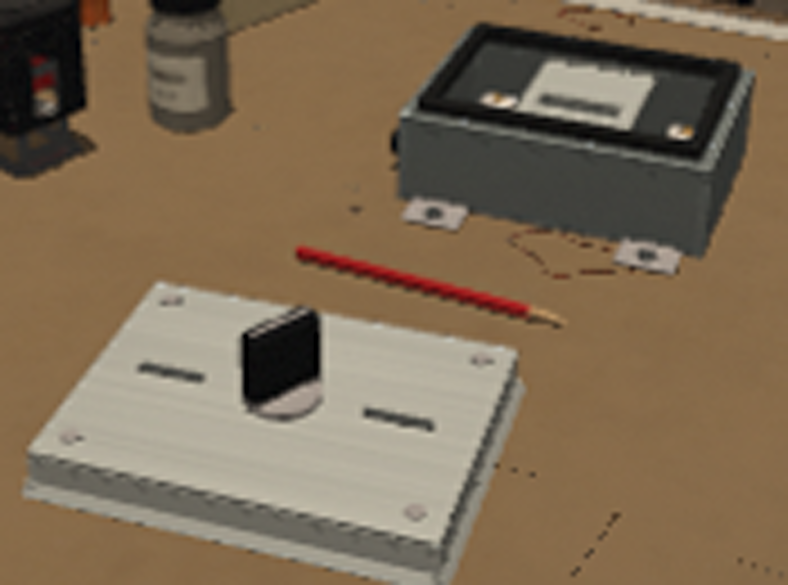

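Side crops: the plate corners, both ribs, the wing and its bright slot line are all clear, and so are the box rim and the dark bracket slot. I'll measure coarsely from both views, then refine with the wrist camera.

```bash
python3 - <<'E'
from h import *
import pickle
D=pickle.load(open('d0.pkl','rb'))
def full(pts,f,off): return (np.array(pts,float)+.5)/f-.5+np.array(off)
S=D['side'][2]; C=D['scene'][2]
def tri(a,b):
    o1,d1=ray(S,[a]);o2,d2=ray(C,[b]); d1=d1[0]/np.linalg.norm(d1);d2=d2[0]/np.linalg.norm(d2)
    t=np.linalg.lstsq(np.c_[d1,-d2],o2-o1,rcond=None)[0]
    p,q=o1+d1*t[0],o2+d2*t[1]; return (p+q)/2,np.linalg.norm(p-q)
# cover: corners order: printer-left..., side and scene
cs=full([(358,30),(28,235),(195,450),(538,230)],5,(135,130))
cc=full([(28,452),(160,285),(518,350),(440,545)],4.5,(200,175))
Ps=onplane(S,cs,.023);Pc=onplane(C,cc,.023)
print(Ps.round(3),'\n',Pc.round(3))
rs=full([(180,291),(380,166)],5,(135,130)); rc=full([(398,419),(171,373)],4.5,(200,175))
for a,b in zip(rs,rc): print('rib',tri(a,b))
w=full([(268,148),(293,175)],1,(0,0))
bs=full([(372,32),(42,235),(203,465),(538,255)],4.5,(175,235))
print('box side',onplane(S,bs,.05).round(3))
bc=full([(400,112),(482,25),(752,75),(705,165)],4.5,(200,175))
print('box scene',onplane(C,bc,.05).round(3))
print('slot',tri(full([(290,252)],4.5,(175,235))[0],full([(580,104)],4.5,(200,175))[0]))
# wing top side: slot line ends in crop (268,150),(275,200)?
print('wing top side',onplane(S,full([(268,148),(283,198)],5,(135,130)),.060).round(3))
print('wing top scene',onplane(C,full([(245,333),(312,312)],4.5,(200,175)),.060).round(3))
E
```

```text
[[0.613 0.168 0.023]
 [0.446 0.143 0.023]
 [0.464 0.016 0.023]
 [0.631 0.037 0.023]] 
 [[0.613 0.168 0.023]
 [0.629 0.04  0.023]
 [0.464 0.016 0.023]
 [0.446 0.145 0.023]]
rib (array([0.48958013, 0.08477833, 0.02429991]), np.float64(0.0001664813219584659))
rib (array([0.58872919, 0.09812183, 0.02408357]), np.float64(0.0002185348964702376))
box side [[ 0.578 -0.118  0.05 ]
 [ 0.422 -0.128  0.05 ]
 [ 0.435 -0.239  0.05 ]
 [ 0.586 -0.233  0.05 ]]
box scene [[ 0.58  -0.119  0.05 ]
 [ 0.582 -0.239  0.05 ]
 [ 0.429 -0.24   0.05 ]
 [ 0.425 -0.132  0.05 ]]
slot (array([ 0.50362202, -0.1812568 ,  0.04292356]), np.float64(5.9305377008173705e-05))
wing top side [[0.545 0.106 0.06 ]
 [0.54  0.081 0.06 ]]
wing top scene [[0.549 0.104 0.06 ]
 [0.531 0.079 0.06 ]]
```

Both views agree within about 2 mm: ribs triangulate at z=0.024, the slot at z=0.043, and the cover centre is near (0.539, 0.091). Next I'll move above the box for a close look.

>>> jog_arm --steps '[0.085, 0.03, -0.02, 0, -0.06, 0.085, 0.07, -0.045, 0, -0.14, 0.085, 0.112, -0.072, 0, -0.22, 0.085, 0.154, -0.1, 0, -0.3, 0.085, 0.196, -0.127, 0, -0.38, 0.085, 0.238, -0.154, 0, -0.46, 0.085, 0.28, -0.181, 0, -0.54, 0.085, 0.322, -0.208, 0, -0.62, 0.085, 0.355, -0.228, 0, -0.67, 0.085, 0.372, -0.24, 0, -0.7]'

```text
clock: 1.15
position: [0.5051, -0.1778, 0.2483]
ee_rot: [0.836, 0.549, 0.0, -0.0]
ft_force: [-0.2, 0.7, 1.3]
grip_width: 0.99
```

```bash
python3 - <<'E'
from h import *
import pickle
D=shot('wrist');pickle.dump(D,open('dbox.pkl','wb'))
save(cv2.resize(D[0],None,fx=1.5,fy=1.5,interpolation=cv2.INTER_CUBIC),'wbox.png')
o=manip.get_obs();print(o['clock'],o['position'],o['ee_rot'],o['joint_pos'].round(3),np.abs(o['joint_velocities']).max())
E
```

```text
1.2 [ 0.50594016 -0.175796    0.24826262] [ 8.34748790e-01  5.50630192e-01  7.64700643e-04 -5.14188203e-04] [ 0.651  0.166 -0.445  1.679  0.072  1.313 -0.211] 0.04227644817867702
```

View pics/wbox.png

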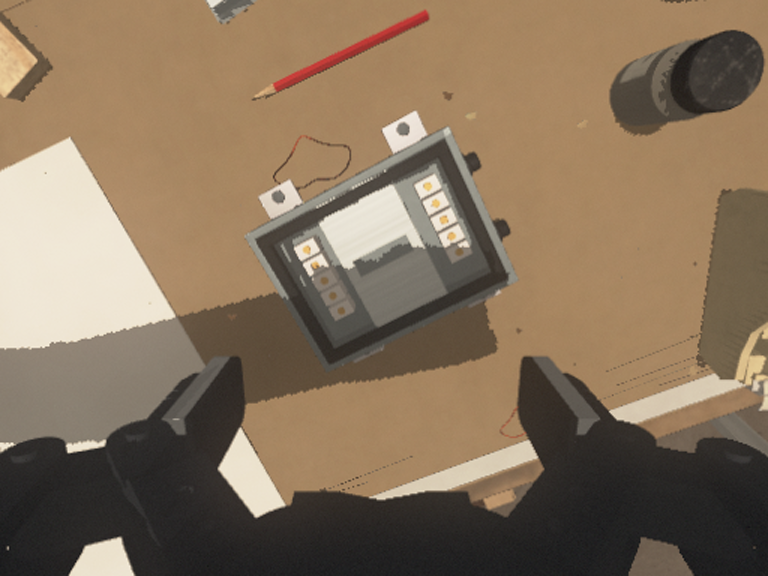

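The box is whole in view, with rim corners at about (247,235), (448,128), (516,280) and (327,366) in the 1.5x picture and the slot at (385,255). I'll zoom in to pick points.

```bash
python3 - <<'E'
from h import *
import pickle
D=pickle.load(open('dbox.pkl','rb'))
save(cv2.resize(D[0][75:255,155:355],None,fx=4,fy=4,interpolation=cv2.INTER_CUBIC)[:600],'wboxz.png')
E
```

```text
(no output)
```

View pics/wboxz.png

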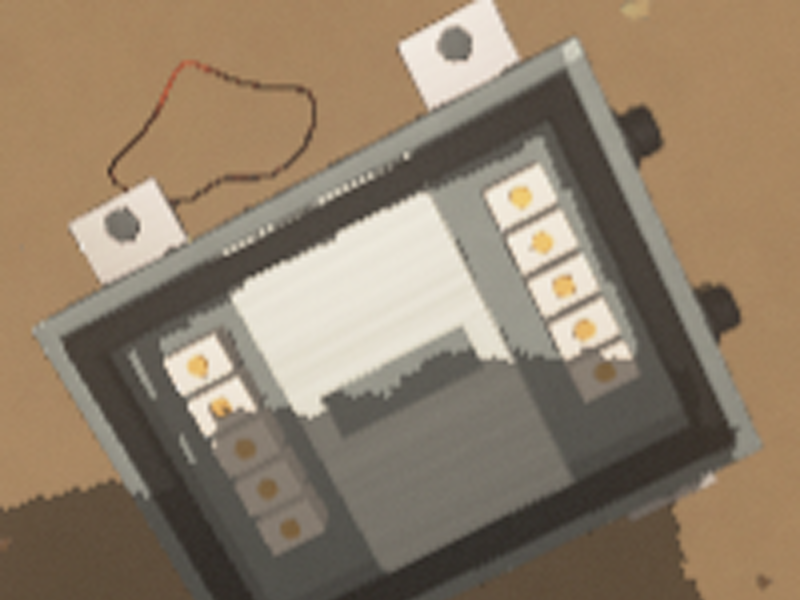

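```bash
python3 - <<'E'
from h import *
import pickle
D=pickle.load(open('dbox.pkl','rb'));c=D[2]
D0=pickle.load(open('d0.pkl','rb'))
def full(pts,f,off): return (np.array(pts,float)+.5)/f-.5+np.array(off)
s=full([(322,402),(466,328),(487,366),(343,440)],4,(155,75))
P=onplane(c,s,.042);print(P.round(4),P.mean(0)); 
for i,j in((0,1),(3,2)): v=P[j]-P[i];print(np.linalg.norm(v),np.arctan2(v[1],v[0]))
r=np.r_[full([(38,325),(577,38),(760,445)],4,(155,75)),full([(327,366)],1.5,(0,0))]
R=onplane(c,r,.05);print(R.round(4),R.mean(0),[np.linalg.norm(R[i]-R[i-1]) for i in range(4)])
for i,j in((0,1),(3,2)): v=R[j]-R[i];print(np.linalg.norm(v),np.arctan2(v[1],v[0]))
for i,j in((0,3),(1,2)): v=R[i]-R[j];print(np.linalg.norm(v),np.arctan2(v[1],v[0])-np.pi/2)
# height check: triangulate slot centre wrist x side
S=D0['side'][2]
bs=full([(372,32),(42,235),(203,465),(538,255),(290,252)],4.5,(175,235)); bw=np.r_[r[[1,0,3,2]],[s.mean(0)]]
for a,b in zip(bs,bw):
    o1,d1=ray(S,[a]);o2,d2=ray(c,[b]);d1=d1[0]/np.linalg.norm(d1);d2=d2[0]/np.linalg.norm(d2)
    t=np.linalg.lstsq(np.c_[d1,-d2],o2-o1,rcond=None)[0];print(((o1+d1*t[0]+o2+d2*t[1])/2).round(4),np.linalg.norm(o1+d1*t[0]-o2-d2*t[1]).round(4))
E
```

```text
[[ 0.4836 -0.1787  0.042 ]
 [ 0.5278 -0.1755  0.042 ]
 [ 0.5291 -0.1874  0.042 ]
 [ 0.4845 -0.1909  0.042 ]] [ 0.50627425 -0.183118    0.042     ]
0.044333850441027535 0.07350015203473499
0.04470715842725399 0.0779727397259013
[[ 0.4247 -0.1286  0.05  ]
 [ 0.5809 -0.1181  0.05  ]
 [ 0.5887 -0.2351  0.05  ]
 [ 0.4336 -0.2428  0.05  ]] [ 0.50696786 -0.18115169  0.05      ] [np.float64(0.11446603656438378), np.float64(0.15656150756537235), np.float64(0.117352425983665), np.float64(0.1553264412286404)]
0.15656150756537235 0.06771390817002844
0.1553264412286404 0.0490903588909974
0.11446603656438378 0.07811752625266388
0.117352425983665 0.06710750772607632
[ 0.5796 -0.1178  0.0479] 0.0032
[ 0.4226 -0.128   0.0467] 0.0024
[ 0.435  -0.2404  0.0558] 0.0008
[ 0.5868 -0.2339  0.0527] 0.0028
[ 0.5051 -0.1821  0.0438] 0.0033
```

Wrist-measured slot size is right (44.5 mm against 44), and the box centre is about (0.506, -0.182) with yaw about 0.07. The rim sides read about 3% short. Now the cover.

>>> jog_arm --steps '[0.085, 0.02, -0.006, 0, 0, 0.085, 0.055, -0.016, 0, 0, 0.085, 0.1, -0.029, 0.005, 0, 0.085, 0.145, -0.042, 0.01, 0, 0.085, 0.19, -0.054, 0.02, 0, 0.085, 0.23, -0.066, 0.03, 0, 0.085, 0.25, -0.072, 0.03, 0, 0.085, 0.258, -0.074, 0.03, 0, 0.085, 0.258, -0.074, 0.03, 0, 0.085, 0.258, -0.074, 0.03, 0]'

```text
clock: 2.2
position: [0.54, 0.0823, 0.2183]
ee_rot: [0.838, 0.546, -0.0, 0.0]
ft_force: [-0.6, -0.7, -1.2]
grip_width: 0.997
```

```bash
python3 - <<'E'
from h import *
import pickle
D=shot('wrist');pickle.dump(D,open('dcov.pkl','wb'))
save(cv2.resize(D[0][20:260,120:390],None,fx=2.5,fy=2.5,interpolation=cv2.INTER_CUBIC),'wcov.png')
o=D[3];print(o['clock'],o['position'],o['ee_rot'],o['joint_pos'].round(3),np.abs(o['joint_velocities']).max())
E
```

```text
2.2 [0.54002497 0.0823349  0.21832287] [ 8.38022229e-01  5.45635865e-01 -2.28074885e-04  4.40839565e-04] [ 0.314  0.236 -0.629  1.686  0.146  1.267 -0.762] 0.008325419372848884
```

View pics/wcov.png

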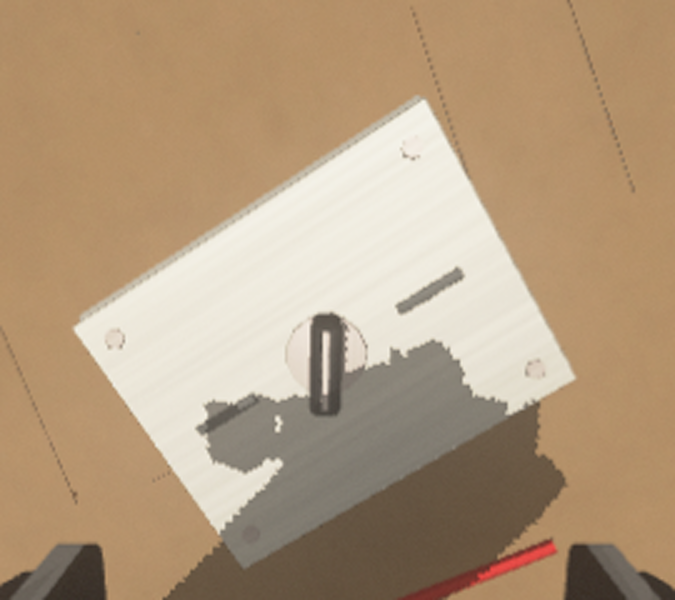

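The cover is seen from above. In the crop the plate corners are at (75,327), (425,98), (575,378) and (245,567), the ribs at (431,291) and (228,414), and the wing top at (325,364) with its slot line from (325,332) to (325,395).

```bash
python3 - <<'E'
from h import *
import pickle
D=pickle.load(open('dcov.pkl','rb'));c=D[2];o=D[3]
D0=pickle.load(open('d0.pkl','rb'));S=D0['side'][2]
def full(pts,f,off): return (np.array(pts,float)+.5)/f-.5+np.array(off)
def tri(a,b):
    o1,d1=ray(S,[a]);o2,d2=ray(c,[b]); d1=d1[0]/np.linalg.norm(d1);d2=d2[0]/np.linalg.norm(d2)
    t=np.linalg.lstsq(np.c_[d1,-d2],o2-o1,rcond=None)[0]
    p,q=o1+d1*t[0],o2+d2*t[1]; return (p+q)/2,np.linalg.norm(p-q)
f=lambda p:full(p,2.5,(120,20))
R=onplane(c,f([(75,327),(425,98),(575,378),(245,567)]),.023);print(R.round(4),R.mean(0))
for i,j in((0,1),(3,2)): v=R[j]-R[i];print(np.linalg.norm(v),np.arctan2(v[1],v[0]))
for i,j in((0,3),(1,2)): v=R[i]-R[j];print(np.linalg.norm(v),np.arctan2(v[1],v[0])-np.pi/2)
rb=f([(228,414),(431,291)]);P=onplane(c,rb,.025);print('ribs',P,P.mean(0));v=P[1]-P[0];print(np.linalg.norm(v),np.arctan2(v[1],v[0]))
rs=full([(180,291),(380,166)],5,(135,130))
for a,b in zip(rs,rb): print('tri rib',tri(a,b))
W=onplane(c,f([(325,332),(325,395),(325,313),(325,415)]),.060);print(W)
v=W[0]-W[1];print('wing yaw',np.arctan2(v[1],v[0]),np.linalg.norm(W[2]-W[3]),'c',W[2:].mean(0),W[:2].mean(0))
print('tri slot end', tri(full([(268,148)],5,(135,130))[0], f([(325,325)])[0]))
q=o['ee_rot'];print('yaw',2*np.arctan2(q[1],q[0]),o['position'])
E
```

```text
[[0.4499 0.1429 0.023 ]
 [0.616  0.1659 0.023 ]
 [0.6329 0.0383 0.023 ]
 [0.4672 0.0158 0.023 ]] [0.54150622 0.09073675 0.023     ]
0.16770210478968553 0.1379122423469442
0.1672404301823548 0.13514221529067072
0.12825127718006882 0.13470816191256785
0.12871684095117347 0.1311279736679798
ribs [[0.49206634 0.08395677 0.025     ]
 [0.59068177 0.09716329 0.025     ]] [0.54137406 0.09056003 0.025     ]
0.09949581235495022 0.13312731053586666
tri rib (array([0.49074889, 0.08425104, 0.02427808]), np.float64(0.0024176134703488344))
tri rib (array([0.58964843, 0.09739023, 0.02510515]), np.float64(0.0020846942264975557))
[[0.54683016 0.10411206 0.06      ]
 [0.53709985 0.08230975 0.06      ]
 [0.54967958 0.11049621 0.06      ]
 [0.53391762 0.07517898 0.06      ]]
wing yaw 1.1510261077462176 0.0386748816405443 c [0.5417986 0.0928376 0.06     ] [0.541965  0.0932109 0.06     ]
tri slot end (array([0.54673827, 0.10661023, 0.05859836]), np.float64(0.0021875991928499874))
yaw 1.15429555186529 [0.54002497 0.0823349  0.21832287]
```

Measured: cover centre (0.541, 0.091), cover yaw 0.134, wing yaw 1.151, so the fastener is at about 1.02 rad. The plate size and rib spacing match the text. Tool yaw is already 1.154, so I'll descend.

>>> jog_arm --steps '[0.085, 0.004, -0.001, 0.01, 0, 0.085, 0.008, -0.002, 0.03, 0, 0.085, 0.009, -0.002, 0.06, 0, 0.085, 0.009, -0.002, 0.09, 0, 0.085, 0.009, -0.002, 0.115, 0, 0.085, 0.009, -0.002, 0.13, 0, 0.085, 0.009, -0.002, 0.145, 0, 0.085, 0.009, -0.002, 0.15, 0, 0.085, 0.009, -0.002, 0.15, 0, 0.085, 0.009, -0.002, 0.15, 0]'

```text
clock: 3.25
position: [0.5422, 0.0937, 0.0692]
ee_rot: [0.837, 0.547, 0.001, 0.0]
ft_force: [0.3, -0.2, 0.0]
grip_width: 0.998
```

```bash
python3 - <<'E'
from h import *
D=shot('wrist');c=D[2]
save(cv2.resize(D[0],None,fx=1.5,fy=1.5),'w3.png')
o=D[3];q=o['ee_rot'];print(o['clock'],o['position'],2*np.arctan2(q[1],q[0]),q)
E
```

```text
3.25 [0.54215542 0.09371066 0.06916808] 1.1567346765710385 [8.37356072e-01 5.46657416e-01 6.18085042e-04 3.11154710e-04]
```

View pics/w3.png

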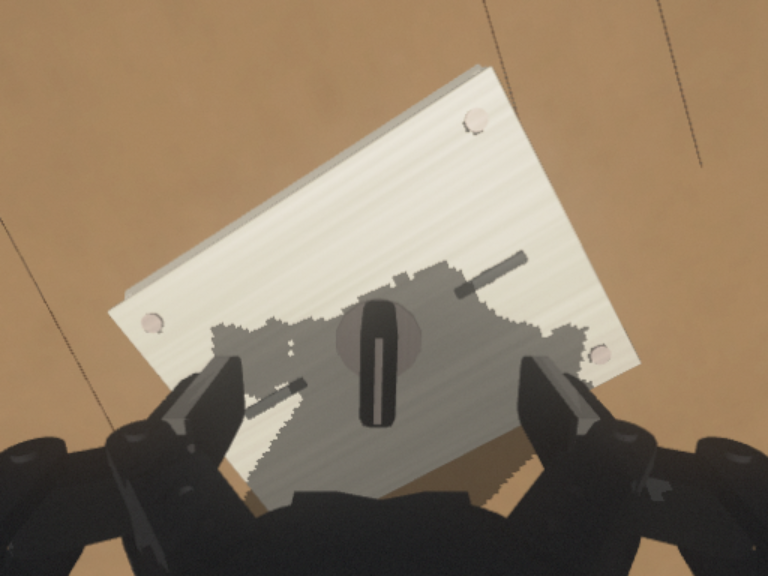

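The wing sits midway between the fingers (x about 379, fingers centred at about 381). I'll check its position along the tool x axis from this second height.

```bash
python3 - <<'E'
from h import *
c=manip.calibration('wrist')
P=onplane(c,np.array([(379,338),(378,425)])/1.5,.060);print(P,P.mean(0));v=P[0]-P[1];print(np.linalg.norm(v),np.arctan2(v[1],v[0]))
P=onplane(c,np.array([(475.5,121),(152,323),(600,354)])/1.5,.0235);print('screws',P,P[1:].mean(0));v=P[0]-P[1];print(np.arctan2(v[1],v[0]))
P=onplane(c,np.array([(491,275),(275,399)])/1.5,.025);print('ribs',P,P.mean(0))
E
```

```text
[[0.54738991 0.10410995 0.06      ]
 [0.53476148 0.07623717 0.06      ]] [0.5410757  0.09017356 0.06      ]
0.030600145582850298 1.1453893024203459
screws [[0.60474724 0.15117482 0.0235    ]
 [0.46289038 0.13199251 0.0235    ]
 [0.61916933 0.0489156  0.0235    ]] [0.54102986 0.09045405 0.0235    ]
0.13440775034998398
ribs [[0.59055153 0.09740228 0.025     ]
 [0.49218895 0.08379367 0.025     ]] [0.54137024 0.09059798 0.025     ]
```

Wing axis is (0.5411, 0.0905), so I'll shift -3 mm in tool x, descend and close.

>>> jog_arm --steps '[0.085, -0.003, 0, 0.006, 0.008, 0.085, -0.003, 0, 0.014, 0.008, 0.085, -0.003, 0, 0.021, 0.008, 0.085, -0.003, 0, 0.021, 0.008, 0.0, -0.003, 0, 0.021, 0.008, 0.0, -0.003, 0, 0.021, 0.008, 0.0, -0.003, 0, 0.021, 0.008, 0.0, -0.003, 0, 0.021, 0.008, 0.0, -0.003, 0, 0.021, 0.008, 0.0, -0.003, 0, 0.021, 0.008]' --grip_force 60

```text
clock: 4.3
position: [0.5405, 0.0908, 0.0476]
ee_rot: [0.84, 0.543, 0.0, 0.0]
ft_force: [-0.5, -0.3, 2.7]
grip_width: 0.131
```

```bash
python3 - <<'E'
from h import *
o=manip.get_obs();q=o['ee_rot'];print(o['clock'],o['position'],2*np.arctan2(q[1],q[0]),q,o['grip_width']*.0854,o['ft_force'],o['torque'])
E
```

```text
4.3 [0.54051891 0.09078448 0.0475701 ] 1.1487204371277273 [8.39540041e-01 5.43297763e-01 1.61372607e-04 1.86201708e-04] 0.011207954911516898 [-0.50688766 -0.34432751  2.71110451] [-0.09566614  0.05931503 -0.03166203]
```

Gripped at 11.2 mm opening. I'll lift and start carrying.

>>> jog_arm --steps '[0.0, 0, 0, -0.006, 0, 0.0, 0, 0, -0.02, 0, 0.0, 0, 0, -0.04, 0, 0.0, 0, 0, -0.06, 0, 0.0, 0, 0, -0.075, 0, 0.0, -0.01, 0.003, -0.083, 0, 0.0, -0.035, 0.01, -0.085, 0, 0.0, -0.06, 0.018, -0.085, 0, 0.0, -0.08, 0.024, -0.085, 0, 0.0, -0.085, 0.026, -0.085, 0]'

```text
clock: 5.3
position: [0.5285, -0.0012, 0.132]
ee_rot: [0.841, 0.542, -0.001, 0.0]
ft_force: [-0.0, 0.0, -1.7]
grip_width: 0.134
```

```bash
python3 - <<'E'
from h import *
D=shot('scene')
save(cv2.resize(D[0][100:340,160:420],None,fx=2.5,fy=2.5,interpolation=cv2.INTER_CUBIC),'s4.png')
o=D[3];q=o['ee_rot'];print(o['clock'],o['position'],2*np.arctan2(q[1],q[0]),o['grip_width']*.0854,o['ft_force'])
E
```

```text
5.3 [ 0.52848314 -0.00122755  0.13201495] 1.144636741614752 0.011422744096494604 [-0.00485227  0.02224863 -1.65891885]
```

View pics/s4.png

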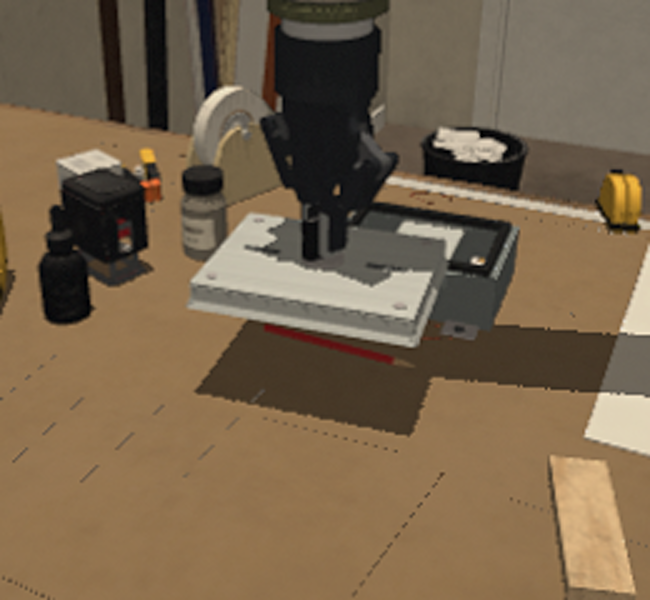

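The cover hangs level and clear of the pencil. I'll continue until it is over the box.

>>> jog_arm --steps '[0.0, -0.01, 0.003, 0, 0, 0.0, -0.03, 0.009, 0, 0.01, 0.0, -0.055, 0.017, 0, 0.02, 0.0, -0.08, 0.025, 0, 0.03, 0.0, -0.105, 0.033, 0, 0.04, 0.0, -0.13, 0.041, 0, 0.05, 0.0, -0.152, 0.048, 0, 0.059, 0.0, -0.167, 0.053, 0, 0.059, 0.0, -0.173, 0.054, 0.004, 0.059, 0.0, -0.174, 0.054, 0.008, 0.059]'

```text
clock: 6.35
position: [0.5072, -0.1781, 0.1239]
ee_rot: [0.855, 0.518, 0.0, -0.0]
ft_force: [0.8, 0.6, -3.0]
grip_width: 0.129
```

```bash
python3 - <<'E'
from h import *
import pickle
DD={}
for n in ['side','wrist','scene']:
    D=shot(n);DD[n]=D
    r={'side':(D[0][200:380,150:330],3.3),'wrist':(D[0],1.5),'scene':(D[0][150:270,250:410],4.5)}[n]
    save(cv2.resize(r[0],None,fx=r[1],fy=r[1],interpolation=cv2.INTER_CUBIC),n+'5.png')
pickle.dump(DD,open('d5.pkl','wb'))
o=D[3];q=o['ee_rot'];print(o['clock'],o['position'],2*np.arctan2(q[1],q[0]),o['grip_width']*.0854,o['ft_force'])
E
```

```text
6.45 [ 0.50694912 -0.17687903  0.12344833] 1.0913347466685759 0.011297574849398315 [-0.1180403   0.67410566 -2.69283742]
```

View pics/side5.png

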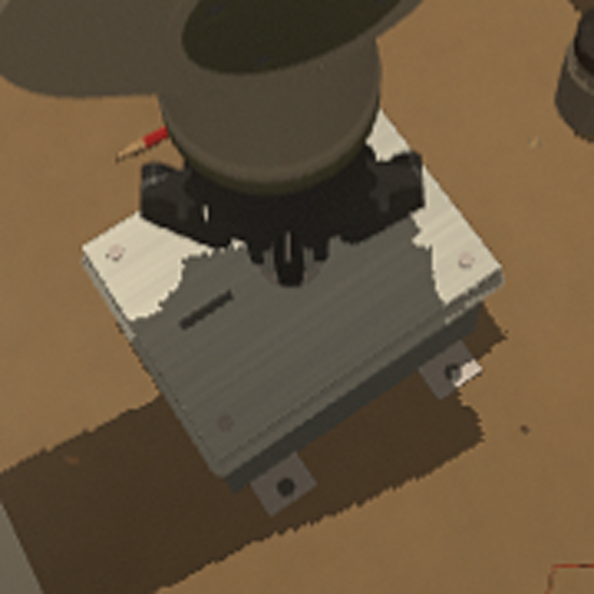

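View pics/wrist5.png

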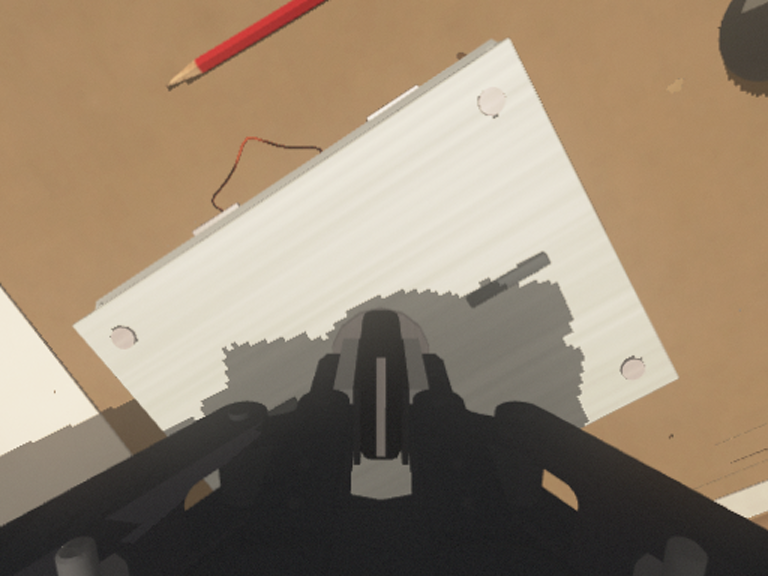

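View pics/scene5.png

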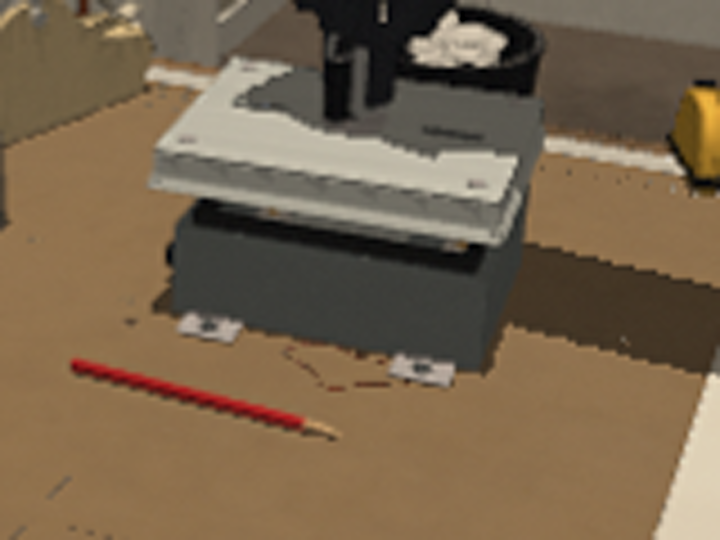

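The cover is over the box and level. I'll compute its centre from opposite screws in each view and compare it with the box centre measured in that same camera, so that calibration bias cancels.

```bash
python3 - <<'E'
from h import *
import pickle
DD=pickle.load(open('d5.pkl','rb'));D0=pickle.load(open('d0.pkl','rb'))
def full(pts,f,off): return (np.array(pts,float)+.5)/f-.5+np.array(off)
z=.0994
o=DD['side'][3];print(o['position'])
q={'side':full([(115,253),(467,262),(225,422)],3.3,(150,200)),'scene':full([(478,184),(255,68),(185,142)],4.5,(250,150)),'wrist':full([(123,337),(633,369),(492,101)],1.5,(0,0))}
for n in q:
    P=onplane(DD[n][2],q[n],DD[n][3]['position'][2]-.0476+.0235);v=P[1]-P[0];print(n,P.round(4).tolist(),'centre',P[:2].mean(0).round(4),'diag',np.linalg.norm(v),np.arctan2(v[1],v[0]),'tcp',DD[n][3]['position'].round(4))
# ref on bench: side screws in sc.png
s=full([(66,235),(495,222)],5,(135,130));P=onplane(D0['side'][2],s,.0235);v=P[1]-P[0];print('bench side',P.mean(0),np.linalg.norm(v),np.arctan2(v[1],v[0]))
s=full([(481,359),(72,437)],4.5,(200,175));P=onplane(D0['scene'][2],s,.0235);v=P[1]-P[0];print('bench scene',P.mean(0),np.linalg.norm(v),np.arctan2(v[1],v[0]))
# slot in side and scene on z=.042
for n,pts,f,off in(('side',[(234,270),(330,208),(345,233),(250,296)],4.5,(175,235)),('scene',[(540,95),(545,105),(622,103),(617,115)],4.5,(200,175))):
    P=onplane(D0[n][2],full(pts,f,off),.042);print(n,'slot',P.round(4).tolist(),P.mean(0).round(4))
E
python3 - <<'E'
import sys;sys.path.insert(0,'.')
E
```

```text
[ 0.50717982 -0.17811761  0.12391931]
side [[0.4297, -0.1307, 0.0998], [0.5816, -0.2245, 0.0998], [0.4383, -0.2341, 0.0998]] centre [ 0.5057 -0.1776  0.0998] diag 0.1784997910575236 -0.553252111005058 tcp [ 0.5072 -0.1781  0.1239]
scene [[0.4298, -0.1307, 0.0993], [0.5781, -0.2221, 0.0993], [0.5732, -0.1155, 0.0993]] centre [ 0.504  -0.1764  0.0993] diag 0.17415100785491522 -0.552634454445555 tcp [ 0.5069 -0.1769  0.1234]
wrist [[0.4322, -0.1315, 0.0991], [0.5834, -0.2237, 0.0991], [0.5753, -0.1205, 0.0991]] centre [ 0.5078 -0.1776  0.0991] diag 0.1770788961108568 -0.5471275697481663 tcp [ 0.5069 -0.1773  0.1232]
bench side [0.53875394 0.09176015 0.0235    ] 0.17906936600558315 -0.49260221011969074
bench scene [0.53883406 0.09123234 0.0235    ] 0.1766830661875875 0.764891178436794
side slot [[0.4811, -0.1763, 0.042], [0.5264, -0.1731, 0.042], [0.5264, -0.1851, 0.042], [0.4816, -0.1887, 0.042]] [ 0.5039 -0.1808  0.042 ]
scene slot [[0.5267, -0.184, 0.042], [0.5203, -0.174, 0.042], [0.4847, -0.1937, 0.042], [0.4828, -0.1792, 0.042]] [ 0.5036 -0.1827  0.042 ]
```

All three cameras agree to a few mm: the cover must move about (-1, -4.5) mm. Yaw matches at about 0.075. I'll correct, lower to just above the rim, and let it settle.

>>> jog_arm --steps '[0.0, 0, 0, 0, 0, 0.0, 0, 0, 0, 0, 0.0, -0.002, 0.001, 0.004, 0, 0.0, -0.004, 0.001, 0.01, 0, 0.0, -0.005, 0.002, 0.016, 0, 0.0, -0.005, 0.002, 0.021, 0, 0.0, -0.005, 0.002, 0.021, 0, 0.0, -0.005, 0.002, 0.021, 0, 0.0, -0.005, 0.002, 0.021, 0, 0.0, -0.005, 0.002, 0.021, 0]'

```text
clock: 7.5
position: [0.5069, -0.1836, 0.1036]
ee_rot: [0.855, 0.518, 0.0, 0.0]
ft_force: [0.2, 0.1, -2.3]
grip_width: 0.133
```

```bash
python3 - <<'E'
from h import *
import pickle
DD={}
for n in ['side','wrist','scene']:
    D=shot(n);DD[n]=D
    r={'side':(D[0][200:380,150:330],3.3),'wrist':(D[0],1.5),'scene':(D[0][150:270,250:410],4.5)}[n]
    save(cv2.resize(r[0],None,fx=r[1],fy=r[1],interpolation=cv2.INTER_CUBIC),n+'6.png')
    o=D[3];q=o['ee_rot'];print(o['clock'],o['position'],2*np.arctan2(q[1],q[0]),o['ft_force'])
pickle.dump(DD,open('d6.pkl','wb'))
E
```

```text
7.5 [ 0.50686531 -0.18360976  0.10359227] 1.0898866079611413 [ 0.15926909  0.0820847  -2.27996498]
7.55 [ 0.50684277 -0.18362204  0.10357408] 1.0898244515888122 [-0.23305969 -0.44871169 -2.68889203]
7.6 [ 0.50678899 -0.18362945  0.10353027] 1.0898267646712032 [ 0.11364975  0.10729093 -1.65330011]
```

View pics/side6.png

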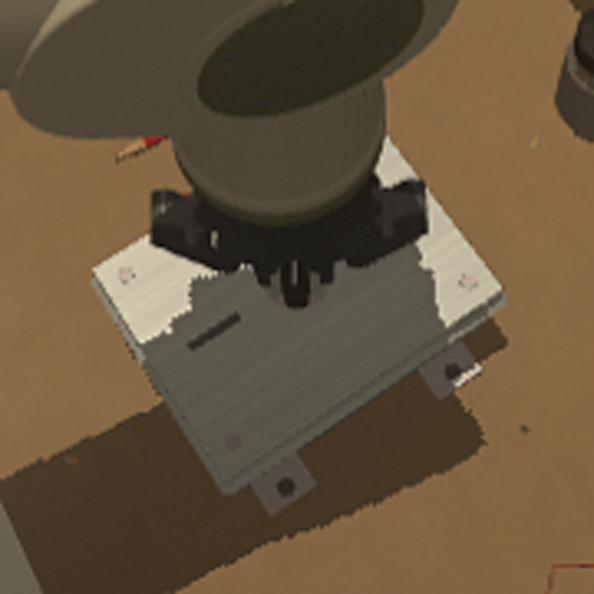

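View pics/scene6.png

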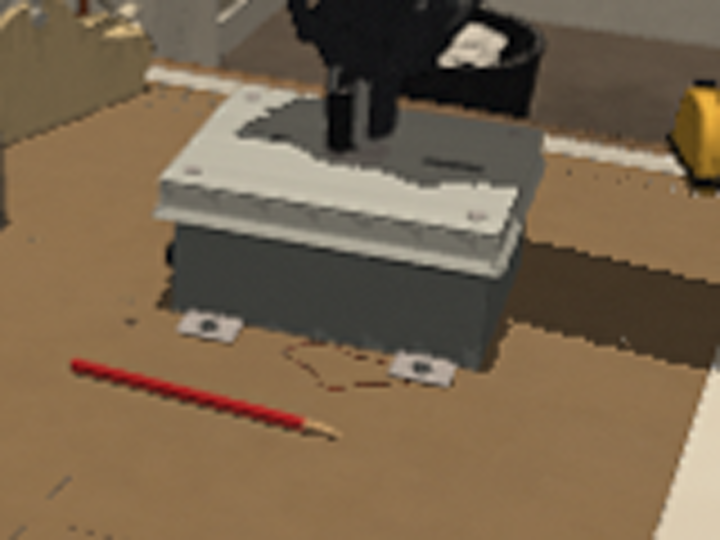

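View pics/wrist6.png

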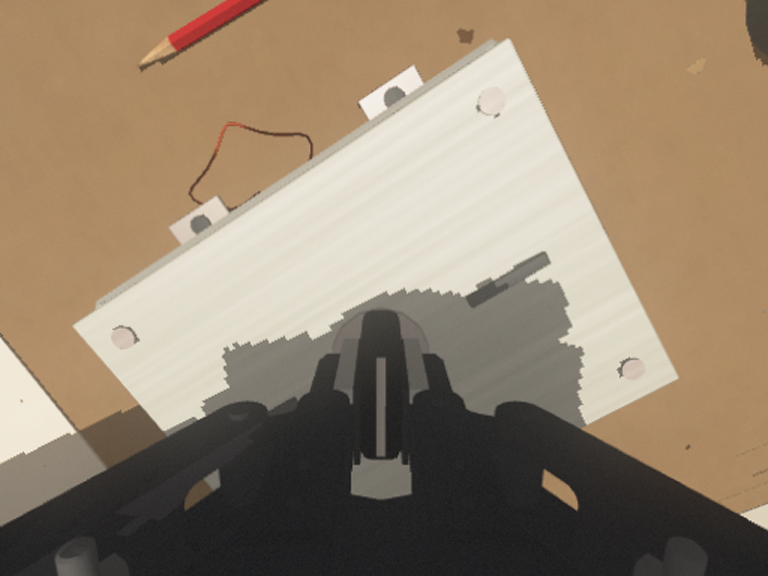

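The cover sits just above the rim and square to it. I'll cross-check yaw and centre with the foot holes, using (394,97) and (200,223) now plus the earlier pictures.

```bash
python3 - <<'E'
from h import *
import pickle
D6=pickle.load(open('d6.pkl','rb'));D0=pickle.load(open('d0.pkl','rb'));Db=pickle.load(open('dbox.pkl','rb'))
def full(pts,f,off): return (np.array(pts,float)+.5)/f-.5+np.array(off)
def show(n,P): v=P[1]-P[0];print(n,P.round(4)[:,:2].tolist(),P.mean(0).round(4)[:2],'len',np.linalg.norm(v).round(4),'ang',np.arctan2(v[1],v[0]).round(4))
zf=.004
show('near feet wrist now',onplane(D6['wrist'][2],full([(201,223),(395,97)],1.5,(0,0)),zf))
show('near feet wrist dbox',onplane(Db[2],full([(123,225),(456,44)],4,(155,75)),zf))
show('far feet side0',onplane(D0['side'][2],full([(278,506),(507,350)],4.5,(175,235)),zf))
show('far feet side6',onplane(D6['side'][2],full([(286,487),(453,371)],3.3,(150,200)),zf))
show('near feet scene0',onplane(D0['scene'][2],full([(648,257),(434,213)],4.5,(200,175)),zf))
zz=.1036-.0476+.0235
show('cover wrist',onplane(D6['wrist'][2],full([(123,337),(631,369)],1.5,(0,0)),zz))
show('cover side',onplane(D6['side'][2],full([(126,275),(468,282)],3.3,(150,200)),zz))
show('cover scene',onplane(D6['scene'][2],full([(478,215),(253,97)],4.5,(250,150)),zz))
show('cover long edge wrist',onplane(D6['wrist'][2],full([(74,326),(509,40)],1.5,(0,0)),zz))
show('cover long edge side',onplane(D6['side'][2],full([(232,482),(505,300)],3.3,(150,200)),zz))
E
```

```text
near feet wrist now [[0.4468, -0.1131], [0.556, -0.1058]] [ 0.5014 -0.1094] len 0.1094 ang 0.0666
near feet wrist dbox [[0.4462, -0.1138], [0.5557, -0.106]] [ 0.501  -0.1099] len 0.1098 ang 0.0711
far feet side0 [[0.4543, -0.2573], [0.5644, -0.2499]] [ 0.5093 -0.2536] len 0.1103 ang 0.0669
far feet side6 [[0.454, -0.2575], [0.5641, -0.2491]] [ 0.5091 -0.2533] len 0.1104 ang 0.076
near feet scene0 [[0.4431, -0.1118], [0.5535, -0.105]] [ 0.4983 -0.1084] len 0.1105 ang 0.0611
cover wrist [[0.4323, -0.1377], [0.5828, -0.2298]] [ 0.5076 -0.1837] len 0.1764 ang -0.5491
cover side [[0.43, -0.1364], [0.5811, -0.2286]] [ 0.5056 -0.1825] len 0.177 ang -0.5478
cover scene [[0.4301, -0.1383], [0.5807, -0.2276]] [ 0.5054 -0.1829] len 0.1751 ang -0.5354
cover long edge wrist [[0.4202, -0.1268], [0.5863, -0.114]] [ 0.5032 -0.1204] len 0.1666 ang 0.0769
cover long edge side [[0.4285, -0.2565], [0.5924, -0.2463]] [ 0.5105 -0.2514] len 0.1643 ang 0.0621
```

Foot holes give box yaw of about 0.069 and a box centre (-1.4, +1.4) mm from the cover's centre. I'll apply that and lower onto the seal.

>>> jog_arm --steps '[0.0, 0.0006, -0.0018, 0, 0.004, 0.0, 0.0006, -0.0018, 0.002, 0.004, 0.0, 0.0006, -0.0018, 0.004, 0.004, 0.0, 0.0006, -0.0018, 0.006, 0.004, 0.0, 0.0006, -0.0018, 0.008, 0.004, 0.0, 0.0006, -0.0018, 0.01, 0.004, 0.0, 0.0006, -0.0018, 0.012, 0.004, 0.0, 0.0006, -0.0018, 0.013, 0.004, 0.0, 0.0006, -0.0018, 0.013, 0.004, 0.0, 0.0006, -0.0018, 0.013, 0.004]'

```text
clock: 8.65
position: [0.5054, -0.1823, 0.0904]
ee_rot: [0.856, 0.517, 0.0, 0.0]
ft_force: [0.5, -0.1, -1.6]
grip_width: 0.129
```

```bash
python3 - <<'E'
from h import *
o=manip.get_obs();q=o['ee_rot'];print(o['clock'],o['position'],2*np.arctan2(q[1],q[0]),o['ft_force'],o['torque'])
E
```

```text
8.65 [ 0.50540375 -0.18226967  0.0903871 ] 1.0857947953231704 [ 0.49174191 -0.12544101 -1.61496803] [ 0.01971783 -0.01728813  0.02690043]
```

There is no contact force and the skirt bottom (about 43 mm) is already below the rim, so it's fitting round the box. Lowering the rest onto the seal.

>>> jog_arm --steps '[0.0, 0, 0, 0.001, 0, 0.0, 0, 0, 0.002, 0, 0.0, 0, 0, 0.003, 0, 0.0, 0, 0, 0.004, 0, 0.0, 0, 0, 0.005, 0, 0.0, 0, 0, 0.0055, 0, 0.0, 0, 0, 0.006, 0, 0.0, 0, 0, 0.0063, 0, 0.0, 0, 0, 0.0063, 0, 0.0, 0, 0, 0.0063, 0]'

```text
clock: 9.65
position: [0.5053, -0.1822, 0.0842]
ee_rot: [0.856, 0.517, -0.0, 0.0]
ft_force: [-2.5, 1.3, 2.6]
grip_width: 0.127
```

```bash
python3 - <<'E'
from h import *
o=manip.get_obs();q=o['ee_rot'];print(o['clock'],o['position'],2*np.arctan2(q[1],q[0]),o['ft_force'],o['torque'])
D=shot('scene');save(cv2.resize(D[0][150:270,250:410],None,fx=4.5,fy=4.5,interpolation=cv2.INTER_CUBIC),'scene7.png')
E
```

```text
9.65 [ 0.50534001 -0.18221334  0.08416306] 1.0858273202355595 [-2.46790787  1.25963826  2.62506785] [ 0.16230885  0.6136849  -0.00196377]
```

View pics/scene7.png

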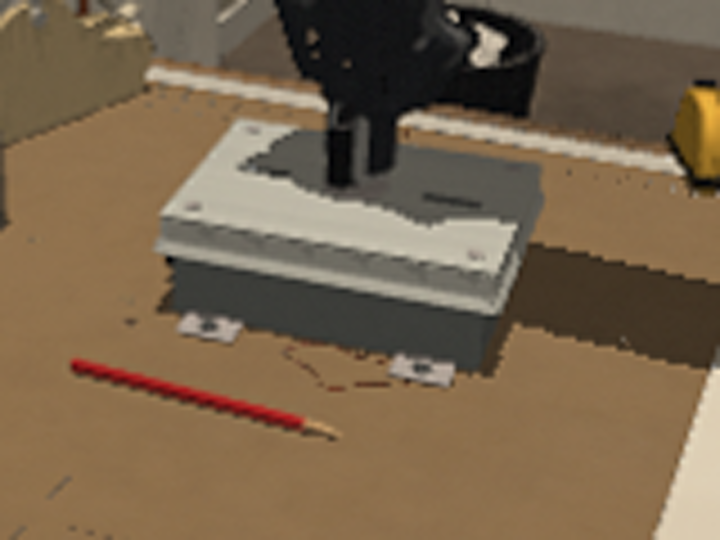

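Contact with the seal appears at TCP z = 84 mm, against 84.6 mm expected. Fz rose about 4 N and the cover sits level. Now I'll turn the wing clockwise by about 1.016 rad.

>>> jog_arm --steps '[0.0, 0, 0, 0, 0.06, 0.0, 0, 0, 0, 0.17, 0.0, 0, 0, 0, 0.29, 0.0, 0, 0, 0, 0.41, 0.0, 0, 0, 0, 0.53, 0.0, 0, 0, 0, 0.65, 0.0, 0, 0, 0, 0.77, 0.0, 0, 0, 0, 0.89, 0.0, 0, 0, 0, 0.98, 0.0, 0, 0, 0, 1.015]'

```text
clock: 10.7
position: [0.5056, -0.1818, 0.0842]
ee_rot: [0.999, 0.034, 0.0, -0.0]
ft_force: [-3.2, 2.7, 2.4]
grip_width: 0.13
```

```bash
python3 - <<'E'
from h import *
import pickle
o=manip.get_obs();q=o['ee_rot'];print(o['clock'],o['position'],2*np.arctan2(q[1],q[0]),q,o['ft_force'],o['torque'],o['grip_width']*.0854,o['joint_pos'].round(3))
DD={}
for n in ['side','wrist']:
    D=shot(n);DD[n]=D
    r={'side':(D[0][200:380,150:330],3.3),'wrist':(D[0],1.5)}[n]
    save(cv2.resize(r[0],None,fx=r[1],fy=r[1],interpolation=cv2.INTER_CUBIC),n+'8.png')
pickle.dump(DD,open('d8.pkl','wb'))
E
```

```text
10.7 [ 0.50562844 -0.1818217   0.08418109] 0.06790547587889242 [ 9.99423632e-01  3.39462139e-02  2.33602267e-04 -5.67259561e-05] [-3.22575737  2.67510013  2.42666505] [0.38540763 0.39388975 0.06850325] 0.011112462895144467 [ 0.521  0.315 -0.299  1.861  0.11   0.981 -1.328]
```

View pics/side8.png

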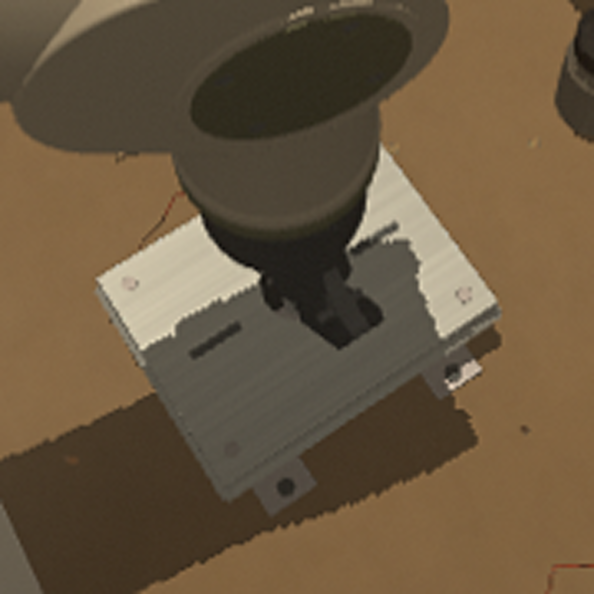

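View pics/wrist8.png

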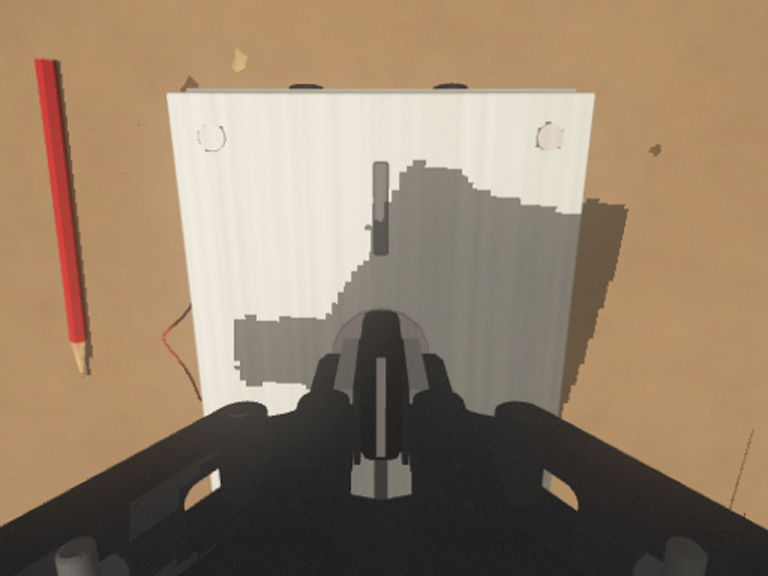

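The slot line (x about 380) and the visible rib (x about 380) lie in one vertical line. I'll put a number on it.

```bash
python3 - <<'E'
from h import *
import pickle
D,_,c,o=pickle.load(open('d8.pkl','rb'))['wrist']
def full(pts,f,off): return (np.array(pts,float)+.5)/f-.5+np.array(off)
zt=o['position'][2]-.0476+.023
def a(p,z): P=onplane(c,full(p,1.5,(0,0)),z);v=P[0]-P[1];return P.round(4).tolist(),np.linalg.norm(v).round(4),np.arctan2(v[1],v[0]).round(4)
print('rib',a([(381,163),(381,254)],zt+.002)); print('slot',a([(380.5,358),(380.5,457)],zt+.037))
print('screws',a([(550,137),(211,137)],zt)[2]+np.pi/2); print('edge',a([(594,94),(168,94)],zt)[2]+np.pi/2)
g=cv2.cvtColor(D,cv2.COLOR_RGB2GRAY)
for r in (110,115,125,135,145,155,165): print(r,g[r,244:264])
for r in (242,255,270,285,300): print(r,g[r,244:264])
E
```

```text
rib ([[0.5713, -0.1792, 0.0616], [0.5428, -0.1811, 0.0616]], np.float64(0.0286), np.float64(0.0677))
slot ([[0.5222, -0.1824, 0.0966], [0.4921, -0.1844, 0.0966]], np.float64(0.0301), np.float64(0.0674))
screws 0.06749632679489648
edge 0.06749632679489648
110 [230 230 230 228 172 128 137 139 141 141 141 141 139 131 118 184 224 228
 228 229]
115 [230 230 230 229 172 127 136 138 140 141 140 139 138 130 116 184 224 227
 229 228]
125 [230 231 229 228 170 126 135 139 140 141 139 137 136 129 113 203 224 227
 228 228]
135 [230 230 229 228 179 127 133 137 137 138 137 135  99  90  89 130 134 133
 134 133]
145 [229 230 229 227 143 116 130 136 138 138 134 118  93  89  86 127 132 131
 133 134]
155 [230 230 229 155 120  92  87  89  89  89  87  86  89  86  83 126 131 131
 133 132]
165 [228 230 228 156 119  92  85  87  87  87  85  86  86  84  82 126 131 129
 131 130]
242 [ 47  49  48  49  45  48  58 105 111 111 114 112 112  61  46  42  45  43
  44  44]
255 [ 45  44  44  44  41  43  56 102 108 109 111 112 112  60  39  37  43  39
  41  37]
270 [ 41  40  36  41  39  39  54 103 109 110 109 112 110  58  41  41  38  38
  35  35]
285 [ 38  39  38  39  37  37  49 104 109 109 110 110  94  51  38  33  36  34
  34  34]
300 [ 35  32  34  37  37  34  50 103 107 109 110 111  95  48  33  35  33  36
  34  32]
```

The slot line (0.0674) and rib (0.0677) are aligned within 0.01 rad. Now pressing straight down with a firmer grip.

>>> jog_arm --steps '[0.0, 0, 0, 0, 0, 0.0, -0.0003, -0.0003, 0, 0, 0.0, -0.0003, -0.0003, 0.001, 0, 0.0, -0.0003, -0.0003, 0.002, 0, 0.0, -0.0003, -0.0003, 0.003, 0, 0.0, -0.0003, -0.0003, 0.004, 0, 0.0, -0.0003, -0.0003, 0.005, 0, 0.0, -0.0003, -0.0003, 0.006, 0, 0.0, -0.0003, -0.0003, 0.006, 0, 0.0, -0.0003, -0.0003, 0.006, 0]' --grip_force 100

```text
clock: 11.8
position: [0.5055, -0.1819, 0.0785]
ee_rot: [0.999, 0.036, 0.001, 0.0]
ft_force: [-0.0, 4.4, 8.5]
grip_width: 0.122
```

```bash
python3 - <<'E'
from h import *
o=manip.get_obs();q=o['ee_rot'];print(o['clock'],o['position'],2*np.arctan2(q[1],q[0]),q,o['ft_force'],o['torque'],o['grip_width']*.0854)
E
```

```text
11.8 [ 0.50552847 -0.18189943  0.07847936] 0.07110781774566517 [9.99367886e-01 3.55464138e-02 5.14985696e-04 1.27416279e-04] [-0.04566502  4.35652674  8.471749  ] [ 0.67913238 -0.01355607 -0.01747005] 0.01038370887066202
```

It has passed the 2 mm bracket-contact depth with only the seal force (8.5 N), so the pin is in the slot. Pressing on to the hard stop.

>>> jog_arm --steps '[0.0, 0, -0.0003, 0.0003, 0, 0.0, 0, -0.0003, 0.0006, 0, 0.0, 0, -0.0003, 0.0009, 0, 0.0, 0, -0.0003, 0.0012, 0, 0.0, 0, -0.0003, 0.0015, 0, 0.0, 0, -0.0003, 0.0018, 0, 0.0, 0, -0.0003, 0.0018, 0, 0.0, 0, -0.0003, 0.0018, 0, 0.0, 0, -0.0003, 0.0018, 0, 0.0, 0, -0.0003, 0.0018, 0]'

```text
clock: 12.8
position: [0.5056, -0.1819, 0.0777]
ee_rot: [0.999, 0.035, 0.001, 0.0]
ft_force: [-3.9, 3.2, 17.4]
grip_width: 0.121
```

```bash
python3 - <<'E'
from h import *
o=manip.get_obs();q=o['ee_rot'];print(o['clock'],o['position'],2*np.arctan2(q[1],q[0]),q,o['ft_force'],o['torque'],o['grip_width']*.0854)
E
```

```text
12.8 [ 0.50564164 -0.18187354  0.07767961] 0.07088327043517802 [9.99371684e-01 3.54342043e-02 6.77957598e-04 4.41692412e-04] [-3.86546901  3.23434794 17.36237584] [0.81531122 1.03549688 0.03750951] 0.010336888784790067
```

The force rises sharply at TCP z = 77.7 mm (home predicted at 77.6). I'll add a little more push so it seats evenly, then look.

>>> jog_arm --steps '[0.0, 0, 0, 0.0003, 0, 0.0, 0, 0, 0.0006, 0, 0.0, 0, 0, 0.0009, 0, 0.0, 0, 0, 0.0012, 0, 0.0, 0, 0, 0.0012, 0, 0.0, 0, 0, 0.0012, 0, 0.0, 0, 0, 0.0012, 0, 0.0, 0, 0, 0.0012, 0, 0.0, 0, 0, 0.0012, 0, 0.0, 0, 0, 0.0012, 0]'

```text
clock: 13.8
position: [0.5057, -0.1819, 0.0776]
ee_rot: [0.999, 0.035, 0.001, 0.001]
ft_force: [-10.3, 5.3, 31.0]
grip_width: 0.119
```

```bash
python3 - <<'E'
from h import *
import pickle
o=manip.get_obs();q=o['ee_rot'];print(o['clock'],o['position'],2*np.arctan2(q[1],q[0]),q,o['ft_force'],o['torque'],o['grip_width']*.0854)
DD={}
for n in ['side','wrist','scene']:
    D=shot(n);DD[n]=D
    r={'side':(D[0][200:380,150:330],3.3),'wrist':(D[0],1.5),'scene':(D[0][150:270,250:410],4.5)}[n]
    save(cv2.resize(r[0],None,fx=r[1],fy=r[1],interpolation=cv2.INTER_CUBIC),n+'9.png')
pickle.dump(DD,open('d9.pkl','wb'))
o=manip.get_obs();print(o['clock'],o['position'],o['ft_force'])
E
```

```text
13.8 [ 0.50569289 -0.18185405  0.07757083] 0.0708489772259115 [9.99372222e-01 3.54170660e-02 6.77859077e-04 5.77127899e-04] [-10.34220259   5.30467412  30.97902561] [1.17575558 2.23719909 0.04757383] 0.010171688471067593
13.95 [ 0.50567463 -0.18187263  0.07755444] [-11.1568886    5.60956391  31.27765469]
```

View pics/scene9.png

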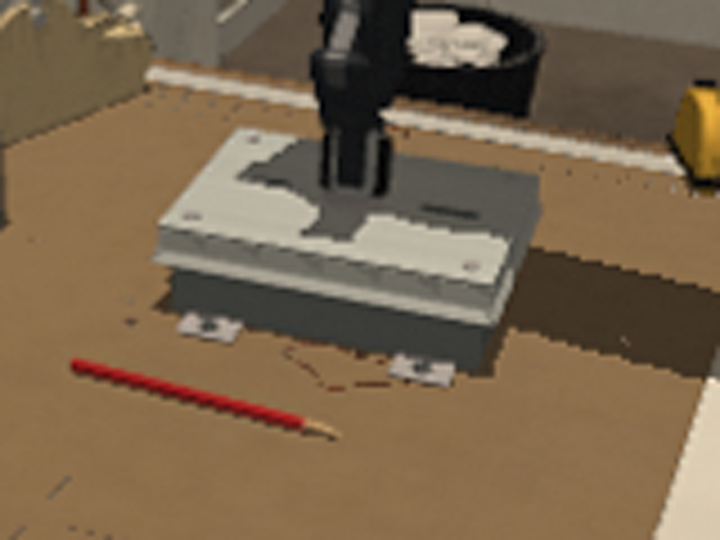

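View pics/wrist9.png

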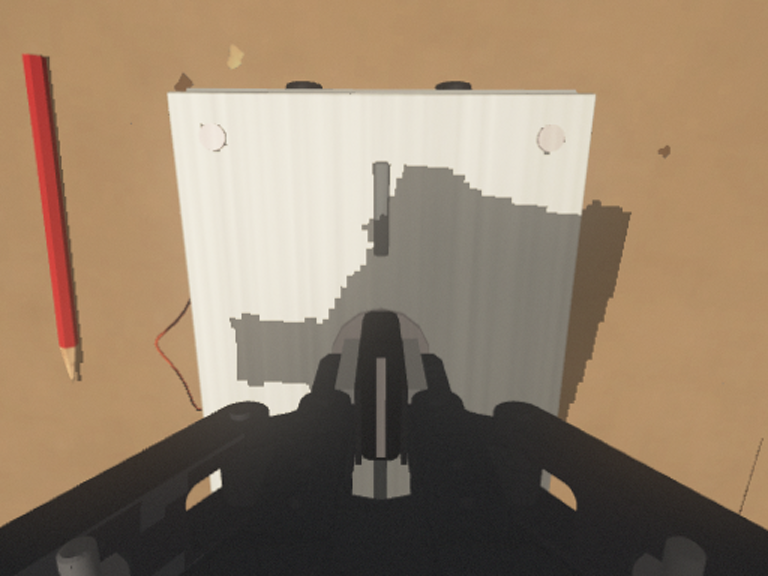

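View pics/side9.png

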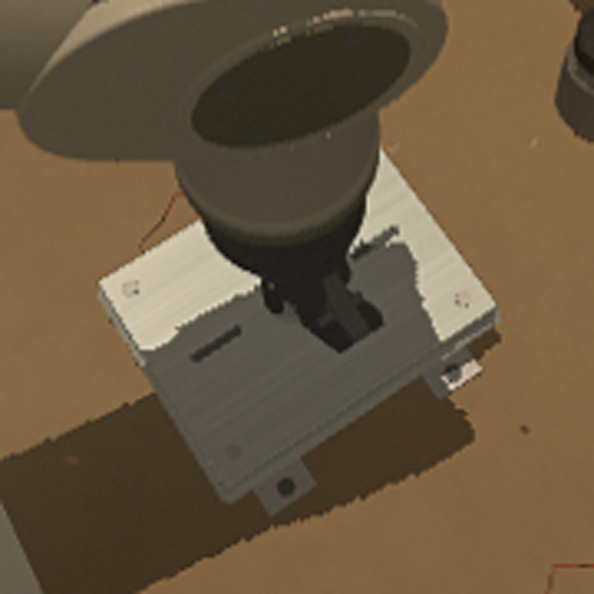

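The views show the cover down on the box, the slot line in line with the rib, and the pencil undisturbed. I'll triangulate the cover height and relieve some side load.

>>> jog_arm --steps '[0.0, -0.0003, -0.0001, 0, 0, 0.0, -0.0006, -0.0002, 0, 0, 0.0, -0.0006, -0.0002, 0, 0, 0.0, -0.0006, -0.0002, 0, 0, 0.0, -0.0006, -0.0002, 0, 0, 0.0, -0.0006, -0.0002, 0, 0, 0.0, -0.0006, -0.0002, 0, 0, 0.0, -0.0006, -0.0002, 0, 0, 0.0, -0.0006, -0.0002, 0, 0, 0.0, -0.0006, -0.0002, 0, 0]'

```text
clock: 14.95
position: [0.5056, -0.1818, 0.0776]
ee_rot: [0.999, 0.035, 0.001, 0.001]
ft_force: [-5.7, 4.6, 28.3]
grip_width: 0.124
```

```bash
python3 - <<'E'
from h import *
import pickle
o=manip.get_obs();q=o['ee_rot'];print(o['clock'],o['position'],2*np.arctan2(q[1],q[0]),o['ft_force'],o['torque'],o['grip_width']*.0854)
DD=pickle.load(open('d9.pkl','rb'));S=DD['side'][2];C=DD['scene'][2]
def full(pts,f,off): return (np.array(pts,float)+.5)/f-.5+np.array(off)
def tri(a,b):
    o1,d1=ray(S,[a]);o2,d2=ray(C,[b]); d1=d1[0]/np.linalg.norm(d1);d2=d2[0]/np.linalg.norm(d2)
    t=np.linalg.lstsq(np.c_[d1,-d2],o2-o1,rcond=None)[0]
    p,q=o1+d1*t[0],o2+d2*t[1]; return (p+q)/2,np.linalg.norm(p-q)
for a,b in zip(full([(131,289),(462,299),(216,343)],3.3,(150,200)),full([(472,266),(254,139),(450,212)],4.5,(250,150))): print(tri(a,b))
W=DD['wrist'][2];zt=.053
def a(p,z): P=onplane(W,full(p,1.5,(0,0)),z);v=P[0]-P[1];return np.arctan2(v[1],v[0]).round(4)
print('rib',a([(381.5,163),(381.5,254)],zt+.002),'slot',a([(380.5,358),(380.5,457)],zt+.037),'screws',a([(550.5,138),(213,138)],zt)+np.pi/2)
E
```

```text
14.95 [ 0.50562301 -0.18184794  0.0775812 ] 0.07079240191240453 [-5.74234731  4.55264847 28.25587651] [0.99497658 1.57059709 0.01614735] 0.01062873681588173
(array([ 0.42966937, -0.13502977,  0.05338232]), np.float64(0.00014088533333920773))
(array([ 0.57942457, -0.22852552,  0.05367044]), np.float64(0.0001874378085851975))
(array([ 0.45497471, -0.18431217,  0.05484443]), np.float64(0.0004561717416737117))
rib 0.0715 slot 0.0709 screws 0.07099632679489654
```

Plate top is at 53.4 and 53.7 mm at opposite corners and the rib top at 54.8 mm. Home would be 53 and 55, so the cover is fully home and level. Handing in.

```bash
python3 -c "
from workcell import manip
print(manip.hand_in())"
```

```text
the job is handed in; nothing more can be done
None
```

The job is done and handed in at about 15 s on the clock, with the arm still gripping the wing and pressing the cover down. I lifted the cover by its wing and set it on the box's seal. I then turned the fastener about 1.02 rad clockwise and pressed the cover straight down to the stop.

**Last checks:**
- **Fastener:** the slot line reads 0.071 rad, the rib 0.0715 and the cover's screws 0.071, so they are aligned within 0.001 rad.
- **Cover height:** the opposite screws stand at 53.4 and 53.7 mm and the rib top at 54.8 mm, against 53 and 55 mm when home. It is level and fully home.
- **Push:** the arm holds about 28 N down, against 11 N from the flush seal. The tool height of 77.6 mm matches the predicted home height.
- **Bystanders:** nothing was touched on the way that I could see. The pencil shows undisturbed in the last pictures; I did not look again at the bottle and the jar.

**What disagreed:**
- The wrist camera read the box rim about 3% short.
- The cameras differed by 2–3 mm on positions, so I compared the cover and box within each camera.
- A side load of about 7 N remained at the end; I had shifted slightly to bring it down from about 12 N.

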